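# Bring the red jar of the coffee carousel to the front and hold it there

### The job

Unlock the coffee carousel by pushing its blue lock button fully down, then turn the turntable until the jar with the red lid stands squarely behind the orange arrow at the front of the base. Finish while still holding: keep the black bar handle on top of the carousel gripped firmly between the fingers, so that the turntable stays still. Leave all jars standing in their seats and do not disturb the things around the carousel.

Things in the scene. Friction and masses are not known exactly. Their poses are not given: they have to be found in the camera images.
- base: fixed black base of the coffee jar carousel, a disc 236 mm across, 12 mm thick, lying on the counter. Origin: centre of its underside, on the turntable's vertical axis. Its own -x axis is the FRONT: a tongue with an orange arrow (pointing inwards) sticks out there to 156 mm from the axis. The lock button stands on a second tongue along its +y axis
- front_spot (a point): fixed point on the base at the front, 78 mm from the axis along the base's -x, 66 mm above the counter: where the middle of a jar is when that jar faces front, squarely behind the orange arrow
- turntable (a joint): white turntable, 216 mm across, its top 36 mm above the counter, carrying six jars in shallow seats (rims 9 mm high) every 60 degrees on a circle of radius 78 mm. Angle in rad about the vertical axis, 0 = where it starts, growing anticlockwise seen from above; it turns freely with light friction (about 0.06 N m), stays where it is left, and has no stop within a full turn either way once unlocked. While locked it only rattles up to about 0.28 rad
- handle: black bar handle on top of the turntable's central post, turning with it: 70 mm long (its x axis), 16 mm thick (its y axis), 30 mm high. Origin: centre of the bar, on the turntable's axis, 130 mm above the counter. Jar lids reach 96 mm above the counter, so 19 mm of free height is left between the lids and the bar's underside
- lock (a joint): turntable lock, a stiff push button that goes straight down: 0 = up (locked), 0.014 m = fully down (unlocked). Takes about 6 N, comes to a hard stop, and stays down by itself when released. While it is up a steel tongue blocks two lugs on the turntable's rim
- lock_top (a point): centre of the top face of the blue round lock button, 26 mm across, 146 mm from the turntable's axis along the base's +y, 62 mm above the counter when up, 48 mm when fully down; it moves with the button
- jar_red_mid (a point): the marked jar: amber jar with a red lid and red band, 47 mm across, 60 mm tall, standing loosely in a seat of the turntable. Point: its centre, half-way up (66 mm above the counter)
- jar_black_mid (a point): another jar: amber jar with a black lid and black band, 47 mm across, 60 mm tall, standing loosely in a seat of the turntable. Point: its centre, half-way up (66 mm above the counter)
- jar_blue_mid (a point): another jar: amber jar with a blue lid and blue band, 47 mm across, 60 mm tall, standing loosely in a seat of the turntable. Point: its centre, half-way up (66 mm above the counter)
- jar_green_mid (a point): another jar: amber jar with a green lid and green band, 47 mm across, 60 mm tall, standing loosely in a seat of the turntable. Point: its centre, half-way up (66 mm above the counter)
- jar_yellow_mid (a point): another jar: amber jar with a yellow lid and yellow band, 47 mm across, 60 mm tall, standing loosely in a seat of the turntable. Point: its centre, half-way up (66 mm above the counter)
- jar_white_mid (a point): another jar: amber jar with a white lid and white band, 47 mm across, 60 mm tall, standing loosely in a seat of the turntable. Point: its centre, half-way up (66 mm above the counter)
- mug: bystander: white mug, 80 mm across, 90 mm tall, origin under its centre
- milk: bystander: white milk jar, 68 mm across, 100 mm tall, origin under its centre
- carton: bystander: red capsule carton, 60 x 150 x 40 mm, origin under its centre
- spoon: bystander: spoon lying on the counter, origin under its middle

How it is judged (in metres and radians):
On the way, in this order (a step that is already met when the one before it is completed fails the run):
1. the lock button is pushed fully down (value of joint lock above 0.012 m), for 0.2 s.
2. the red jar stands at the front (horizontal distance between jar_red_mid and front_spot below 0.01 m), for 0.2 s.
At the end, for the whole second after the job is handed in: Red jar within 10 mm of the front spot, lock still down (over 11 of 14 mm), fingers down around the bar handle (grasp point below 155 mm, within 45 mm of its centre) holding it with over 4 N, turntable still (under 0.05 rad/s), all six jars upright (0.15 rad) in their seats (horizontal distance between jar_red_mid and front_spot below 0.01 m and value of joint lock above 0.011 m and contact force between the fingers and turntable above 4 N and height (world z) of the grasp point below 0.155 m and horizontal distance between the grasp point and handle below 0.045 m and velocity of joint turntable between -0.05 and 0.05 rad/s and angle between each of jar_red_mid, jar_black_mid, jar_blue_mid, jar_green_mid, jar_yellow_mid, jar_white_mid's own z axis and vertical below 0.15 rad and height (world z) of each of jar_red_mid, jar_black_mid, jar_blue_mid, jar_green_mid, jar_yellow_mid, jar_white_mid below 0.071 m); the arm keeps its last pose, push and grip.
It fails at once if a bystander is moved more than 30 mm (distance of any of mug, milk, carton, spoon from where it was at the start of the episode above 0.03 m).
It fails at once if a jar is tipped or lifted out of its seat (angle between any of jar_red_mid, jar_black_mid, jar_blue_mid, jar_green_mid, jar_yellow_mid, jar_white_mid's own z axis and vertical above 0.5 rad or height (world z) of any of jar_red_mid, jar_black_mid, jar_blue_mid, jar_green_mid, jar_yellow_mid, jar_white_mid above 0.085 m).
It also fails if it takes over 72 s, if anything falls off the work surface, if the arm or the gripper's body presses on something with over 40 N, if the wrist force passes 120 N, or if a joint passes its speed limit or range.

### The arm

A 6-joint arm with a two-finger parallel gripper is mounted at the origin on the work surface. World frame = base frame: x ahead of the robot, y to its left, z up, the work surface at z = 0. Lengths are in mm, angles in degrees, forces in N, time in s.
With the tool pointing down it reaches from about 375 to 925 mm from the base axis. Payload 5.7 kg.
Tool frame: the origin (TCP) lies midway between the tips of the shut fingers; the grasp point (between the pads) lies 19 mm behind it; z points along the fingers, y is the line along which they close (so a half turn about z gives the same grasp; the last joint's range is limited). The gripper opens to 85 mm and grips with 20 to 120 N. Pads are 22 mm wide; open, the fingers measure 114 mm over their backs; the gripper's body (76 mm by 85 mm) begins 54 mm behind the grasp point. The pads swing forward as they close: fully open they stand 13 mm farther back than shut.
Start: joints at [-71.855, 20.558, 86.54, -0, 72.909, -6.595], TCP at [251.085, -544.903, 231.267] pointing down, gripper open.
Joint ranges: [-170.27, 170.27], [-57.76, 135], [12.27, 136.19], [-55.21, 235.2], [11.17, 155.16], [-170.74, 170.74]. Speed limits (degrees/s): [136.94, 136.94, 180, 180, 180, 180].

### API

Orientations are given as [roll, pitch, yaw] about the fixed x, y, z axes, in that order (R = Rz(yaw) Ry(pitch) Rx(roll)).
In Python, from cell import manip gives the robot as it stands.
- The arm moves only by the tool play_rows, never from a script. Its argument "commands" is a list of rows, each a list of 3 entries, a list of its own where there are three numbers: the opening, from -1 (shut) to 1 (fully open), so that 0 is half open, then the shift along the tool's x, y, z in units of 0.02 m (1.0 is 0.02 m), then the turn about the tool's z in units of pi rad (1.0 is pi rad). In form: [[jaw, [tx, ty, tz], turn], ...]. A call has 1 to 10 rows; each row shifts and turns the commanded pose from where the row before left it, along the tool's axes as they then stand; what a row does not reach is not made up. A row lasts 1/10 s, in which the tool goes at most 50 mm and 8.59 degrees, less where a joint would pass 70% of its speed; a pose out of reach is approached as far as the arm can. A call with a number of a shift or a turn outside -1 to 1 is refused whole. A call with a gripper value outside its range is refused whole. The fingers move at their own pace and stop on an object; the grip force is fixed at half the most. Time passes only in rows, so rows that do not move let the fingers close. It gives the time, the measured TCP pose, the force, the opening and the grip force at its end, in the units of the state.
- manip.get_obs(): the state, without advancing time (a new reading comes with each control period).
- manip.snapshot(name): name is "scene" or "top"; returns the picture (400x640x3 uint8, blue, green, red); there is no depth.
- manip.camera_info(name): a dict with "fov_y" (degrees; the focal length in pixels is half the picture's height over the tangent of half this angle, whatever the lens; pixels are square), "cx", "cy" (the principal point, pixels), "k1" (the pictures are not rectified: a ray, as slopes to the right and down, at radius r is drawn at 1 + k1 r^2 times it, then the intrinsics apply), "R" (3x3) and "t" (3): a world point X has camera coordinates R X + t. Camera axes: x right, y down, z forward; pixel columns grow to the right and rows downward; lengths in mm; the calibration is good to about 2 mm. A picture is of the moment at which its call begins. camera_info takes no time and is no camera call.
- manip.sign_off(): hands the job in; it is judged then, once.
Trained networks look in the newest picture that a camera, given by its name, has taken for a name from the list of things; names that differ only in an ending like _2 or _b are one class to them, and where a whole thing is asked for, a point or a joint stands for the part that bears it (a point fixed in the world has none). Each returns a list of dicts, best first, with "conf" (0 to 1); they miss things now and then, are a little off and sometimes report something else, mostly with a low value. They report only what shows in the picture. A call takes as long as a camera call.
- manip.trace(name, camera): "mask" (400x640 bool, what is visible of it) and "point" ([column, row] in pixels, amid what is visible of it).
The state is a dict: "time": time; "joint_positions": joint angles; "joint_vel": joint speeds; "joint_efforts": joint torques, N m; "tool_pos": TCP position; "orientation": TCP orientation; "force": force on the tool from outside, world axes, zero at the start; "ft_torque": the same for the moment, N m; "grip_width": finger opening in mm; "finger_force": force on a finger pad.
Only numpy, scipy, OpenCV 4.12 (cv2) and the standard library are available. Lean on these libraries where they do the work, as an engineer would, in place of code of your own. Each camera call takes 0.05 s, during which the arm holds its last target. There are 200 camera calls.

## Working session

There is one attempt and no reset: what is moved stays moved. The work goes in short steps, Python scripts to look and compute and a tool call to move; the robot and the scene stay as the last step left them, time stands still between calls to the robot, and variables do not carry over. Pictures are saved under pics/ and viewed, at most 10 in all, crops included, and the job is handed in when it is done.

Besides the shell and the picture viewer there is one more tool, called after "Emit:" by a JSON object that holds its "method" and its "body". play_rows: Moves the arm, as the interface text tells. Its arguments: {"type":"object","properties":{"commands":{"type":"array","items":{"type":"array"}}},"required":["commands"]}

```bash
mkdir -p pics; cat > h.py <<'E'
import numpy as np, cv2
from cell import manip
def ray(cam,uv):
    c=manip.camera_info(cam); f=200/np.tan(np.radians(c["fov_y"])/2)
    d=np.array([(uv[0]-c["cx"])/f,(uv[1]-c["cy"])/f]); s=d.copy()
    for _ in range(20): s=d/(1+c["k1"]*(s@s))
    R=np.array(c["R"]);t=np.array(c["t"])
    return -R.T@t, R.T@np.array([s[0],s[1],1])
def at(cam,uv,z):
    o,d=ray(cam,uv); return (o+d*(z-o[2])/d[2])[:2]
def proj(cam,X):
    c=manip.camera_info(cam); f=200/np.tan(np.radians(c["fov_y"])/2)
    p=np.array(c["R"])@np.array(X,float)+np.array(c["t"]); s=p[:2]/p[2]; s=s*(1+c["k1"]*(s@s))
    return s*f+[c["cx"],c["cy"]]
E
python3 - <<'E'
from h import *
for c in("top","scene"):
    cv2.imwrite(f"pics/{c}0.png",manip.snapshot(c)); i=manip.camera_info(c); print(c,i["fov_y"],i["k1"],-np.array(i["R"]).T@np.array(i["t"]))
for n,z in(("handle",145),("lock_top",62),("jar_red_mid",96),("jar_black_mid",96),("jar_blue_mid",96),("jar_green_mid",96),("jar_yellow_mid",96),("jar_white_mid",96),("base",12),("turntable",36),("mug",90),("milk",100),("carton",40),("spoon",0)):
    for d in manip.trace(n,"top")[:2]: print(n,round(d["conf"],2),np.round(d["point"]),np.round(at("top",d["point"],z)))
print(manip.get_obs())
E
```

```text
top 55.65379809371158 -0.0822656441475399 [ 483.10446766  -33.66017986 1100.12914342]
scene 46.49870733102944 -0.01018078186404016 [1200.87818795 -267.26222972 1070.62173037]
handle 0.7 [332. 196.] [545. -54.]
jar_red_mid 0.64 [359. 197.] [ 545. -126.]
jar_black_mid 0.67 [317. 226.] [471. -15.]
jar_black_mid 0.38 [409. 136.] [ 710. -265.]
jar_blue_mid 0.45 [413. 137.] [ 708. -274.]
jar_green_mid 0.65 [344. 171.] [616. -87.]
jar_green_mid 0.3 [331. 197.] [547. -51.]
jar_yellow_mid 0.38 [178. 244.] [423. 356.]
jar_white_mid 0.63 [333. 197.] [547. -58.]
base 0.85 [290. 203.] [536.  64.]
turntable 0.65 [328. 201.] [538. -45.]
turntable 0.43 [361. 196.] [ 553. -137.]
mug 0.81 [442. 232.] [ 449. -349.]
mug 0.63 [300. 201.] [536.  31.]
milk 0.75 [211. 141.] [700. 270.]
milk 0.29 [294. 211.] [511.  45.]
carton 0.87 [413. 136.] [ 723. -289.]
carton 0.5 [315. 178.] [605.  -7.]
spoon 0.95 [176. 255.] [386. 400.]
{'time': 0.8, 'joint_positions': array([-7.18549610e+01,  2.05561538e+01,  8.65361941e+01, -9.70732284e-04,
        7.29083366e+01, -6.59119661e+00]), 'joint_vel': array([ 0.01917315, -0.01719683, -0.05395198,  0.01304978, -0.05952536,
        0.04034222]), 'joint_efforts': array([-9.99877011e-04, -5.27517951e+01, -2.79034781e+01, -2.23361035e-04,
        1.27405026e-03, -1.72603915e-06]), 'tool_pos': array([ 251.08883577, -544.94449684,  231.30543822]), 'orientation': array([-1.79999214e+02,  8.43156351e-04,  2.47365209e+01]), 'force': array([ 0.03212275,  0.24239667, -0.45095643]), 'ft_torque': array([-0.0484422 , -0.00198345, -0.04352769]), 'finger_force': 0.0, 'grip_width': 85.23800471773724}
```

View pics/top0.png

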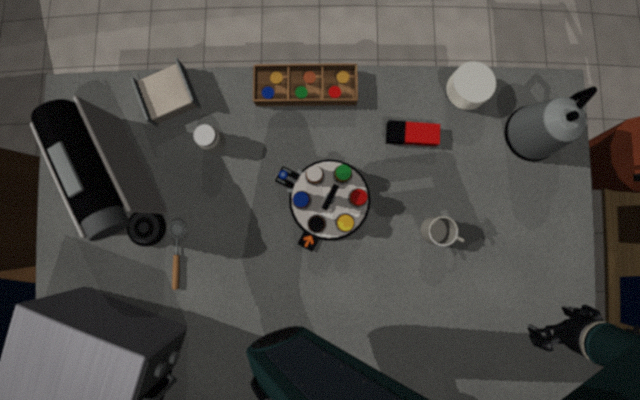

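View pics/scene0.png

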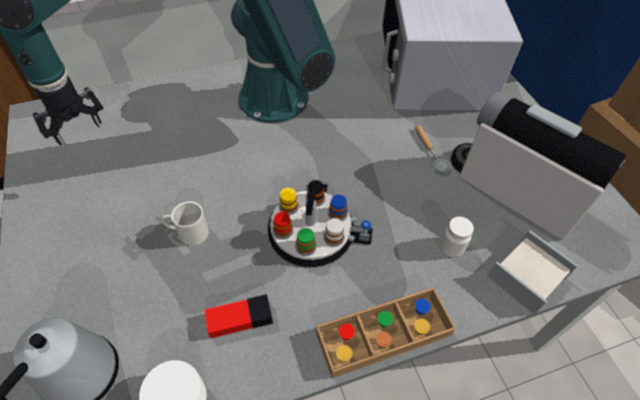

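The top view shows the carousel axis near (331,198), the arrow at (308,241), the blue button near (283,175) and the red lid at (359,197). Next I refine these by colour.

```bash
python3 - <<'E'
from h import *
im=cv2.imread("pics/top0.png"); crop=im[145:260,260:390]
cv2.imwrite("pics/crop0.png",cv2.resize(crop,None,fx=5,fy=5,interpolation=cv2.INTER_CUBIC)[:575])
hsv=cv2.cvtColor(im,cv2.COLOR_BGR2HSV)
def cen(lo,hi,box,s=120,v=50):
    m=np.zeros(im.shape[:2],np.uint8); x0,y0,x1,y1=box
    h=hsv[y0:y1,x0:x1]; ok=(h[...,1]>s)&(h[...,2]>v)
    hh=h[...,0]; ok&=((hh>=lo)&(hh<=hi)) if lo<=hi else ((hh>=lo)|(hh<=hi))
    ys,xs=np.nonzero(ok); return np.array([xs.mean()+x0,ys.mean()+y0]),len(xs)
P={}
for n,lo,hi,b,z in(("red",170,8,(345,184,373,212),96),("green",45,85,(330,158,360,186),96),("yellow",18,38,(332,208,362,236),96),("blue",100,130,(291,187,314,213),96),("lock",95,130,(272,164,292,186),62),("arrow",5,22,(295,230,320,252),12)):
    c,k=cen(lo,hi,b); P[n]=at("top",c,z); print(n,np.round(c,1),k,np.round(P[n],1))
d=manip.trace("jar_black_mid","top")
C=None
# circle radius 78 fit w/ known 60deg spacing order (ccw world): red, green, white?, blue
from scipy.optimize import least_squares
# order seen from above with image up=+x,left=+y => image is true top view; ccw: red,green,white,blue,black,yellow
o={"red":0,"green":1,"blue":3,"yellow":5}
f=lambda p:np.concatenate([P[n]-(p[:2]+78*np.array([np.cos(p[2]+k*np.pi/3),np.sin(p[2]+k*np.pi/3)])) for n,k in o.items()])
r=least_squares(f,[545,-54,-1.5]); print(r.x,np.degrees(r.x[2]),np.round(r.fun,1))
c=r.x[:2]
for n in("lock","arrow"): v=P[n]-c; print(n,np.hypot(*v),np.degrees(np.arctan2(v[1],v[0])))
m=manip.trace("handle","top")[0]["mask"]; ys,xs=np.nonzero(m); (w,h,a)=cv2.minAreaRect(np.c_[xs,ys].astype(np.float32)); print(w,h,a, at("top",w,145))
E
```

```text
red [358.3 197. ] 239 [ 545.9 -124.8]
green [343.2 172. ] 190 [613.  -85.3]
yellow [344.9 222.6] 235 [478.4 -88.4]
blue [300.7 199.1] 183 [541.4  28.5]
lock [282.6 174.2] 58 [612.4  80.3]
arrow [308.  240.2] 100 [428.3  13.1]
[544.11706706 -48.01894899  -1.54244335] -88.37549422789229 [-0.4  1.2  0.3 -0.2 -0.5 -1.5  0.7  0.5]
lock 145.38661518448964 61.98713203555274
arrow 130.9226536685817 152.1948734240392
(329.79998779296875, 196.39999389648438) (6.260990619659424, 26.832813262939453) 26.56505012512207 [544.84813253 -48.23216898]
```

View pics/crop0.png

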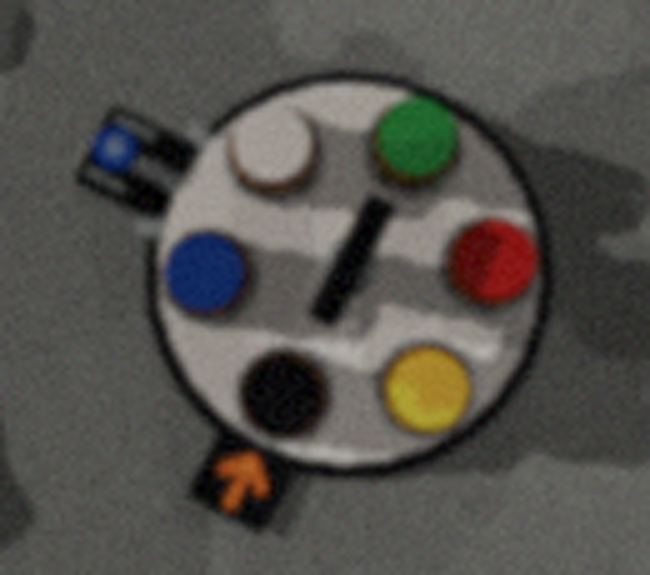

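Emit:
{"method": "play_rows", "body": {"commands": [[-1,[0.984,-0.695,0],0],[-1,[0.984,-0.695,0],0],[-1,[0.984,-0.695,0],0],[-1,[0.984,-0.695,0],0],[-1,[0.984,-0.695,0],0],[-1,[0.984,-0.695,0],0],[-1,[0.984,-0.695,0],0],[-1,[0.984,-0.695,0],0],[-1,[0.984,-0.695,0],0],[-1,[0.984,-0.695,0],0]]}}

```text
time: 1.9
tool_pos: [372.1, -335.5, 231.4]
orientation: [180.0, -0.0, 24.7]
force: [-0.1, 0.8, 0.3]
grip_width: -0.0
finger_force: 0.0
```

Emit:
{"method": "play_rows", "body": {"commands": [[-1,[0.984,-0.695,0],0],[-1,[0.984,-0.695,0],0],[-1,[0.984,-0.695,0],0],[-1,[0.984,-0.695,0],0],[-1,[0.984,-0.695,0],0],[-1,[0.984,-0.695,0],0],[-1,[0.984,-0.695,0],0],[-1,[0.984,-0.695,0],0],[-1,[0.984,-0.695,0],0],[-1,[0.984,-0.695,0],0]]}}

```text
time: 2.9
tool_pos: [492.7, -126.8, 231.4]
orientation: [180.0, -0.0, 24.7]
force: [0.1, -0.2, 0.3]
grip_width: 0.0
finger_force: 0.0
```

Emit:
{"method": "play_rows", "body": {"commands": [[-1,[0.984,-0.695,0],0],[-1,[0.984,-0.695,0],0],[-1,[0.984,-0.695,0],0],[-1,[0.984,-0.695,0],0],[-1,[0.984,-0.695,0],0],[-1,[0.984,-0.695,0],0],[-1,[0.984,-0.695,0],0],[-1,[0.984,-0.695,0],0],[-1,[0.984,-0.695,0],0],[-1,[0.984,-0.695,0],0]]}}

```text
time: 3.9
tool_pos: [613.2, 81.8, 231.3]
orientation: [-180.0, -0.0, 24.7]
force: [0.2, -0.8, -0.2]
grip_width: 0.1
finger_force: 0.0
```

Emit:
{"method": "play_rows", "body": {"commands": [[-1,[0,0,0],-0.0415],[-1,[0,0,0],-0.0415],[-1,[0,0,0],-0.0415],[-1,[0,0,0],-0.0415],[-1,[0,0,0],-0.0415],[-1,[0,0,0],0],[-1,[0,0,0],0]]}}

```text
time: 4.6
tool_pos: [612.8, 80.9, 231.3]
orientation: [-180.0, -0.0, 61.9]
force: [0.6, 0.1, -0.3]
grip_width: 0.1
finger_force: 0.0
```

Emit:
{"method": "play_rows", "body": {"commands": [[-1,[0,0,1],0],[-1,[0,0,1],0],[-1,[0,0,1],0],[-1,[0,0,1],0],[-1,[0,0,1],0],[-1,[0,0,1],0],[-1,[0,0,1],0],[-1,[0,0,0.8],0],[-1,[0,0,0],0]]}}

```text
time: 5.5
tool_pos: [610.9, 80.9, 73.1]
orientation: [-179.8, 0.1, 61.9]
force: [-0.5, 0.5, 0.9]
grip_width: -0.3
finger_force: 0.0
```

```bash
python3 - <<'E'
from h import *
im=manip.snapshot("scene"); a=proj("scene",[612.7,80.9,62]); b=proj("scene",manip.get_obs()["tool_pos"]); print(a,b)
x,y=int(a[0]),int(a[1]); cv2.imwrite("pics/lock1.png",cv2.resize(im[y-60:y+40,x-90:x+40],None,fx=5.5,fy=5.5,interpolation=cv2.INTER_CUBIC))
E
```

```text
[366.05664155 224.03784174] [366.37250189 221.1311641 ]
```

View pics/lock1.png

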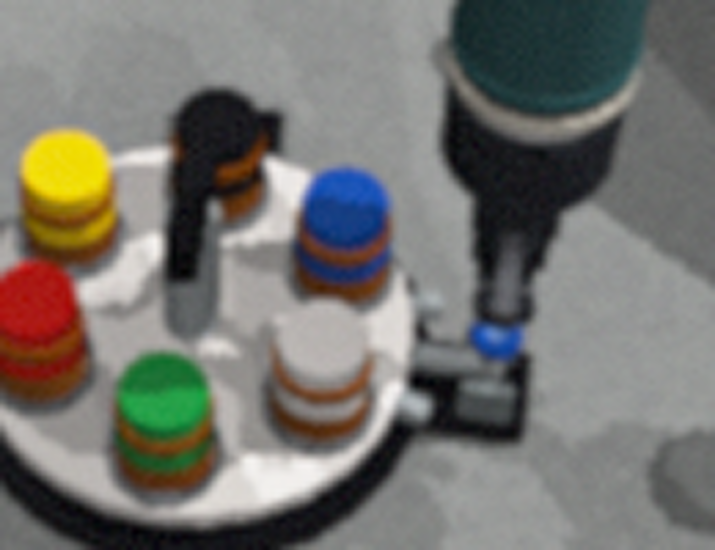

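The shut fingertips are right over the blue button (crop 497,340), clear of the jars, so I press.

Emit:
{"method": "play_rows", "body": {"commands": [[-1,[0,0,0.4],0],[-1,[0,0,0.2],0],[-1,[0,0,0.2],0],[-1,[0,0,0.2],0],[-1,[0,0,0.15],0],[-1,[0,0,0],0]]}}

```text
time: 6.15
tool_pos: [613.2, 80.9, 52.6]
orientation: [180.0, -0.0, 62.1]
force: [0.5, 1.0, 0.4]
grip_width: 0.4
finger_force: 0.5
```

Emit:
{"method": "play_rows", "body": {"commands": [[-1,[0,0,0.1],0],[-1,[0,0,0],0],[-1,[0,0,0],0]]}}

```text
time: 6.45
tool_pos: [613.2, 80.9, 50.7]
orientation: [180.0, -0.0, 62.1]
force: [-0.0, 0.6, 4.5]
grip_width: -0.3
finger_force: 2.2
```

Emit:
{"method": "play_rows", "body": {"commands": [[-1,[0,0,0.15],0],[-1,[0,0,0.1],0],[-1,[0,0,0],0],[-1,[0,0,0],0]]}}

```text
time: 6.85
tool_pos: [613.3, 80.9, 47.9]
orientation: [179.9, -0.0, 62.1]
force: [-5.9, -0.3, 22.5]
grip_width: 0.3
finger_force: 11.3
```

Emit:
{"method": "play_rows", "body": {"commands": [[-1,[0,0,0],0],[-1,[0,0,0],0],[-1,[0,0,-0.5],0],[-1,[0,0,-1],0],[-1,[0,0,-1],0],[-1,[0,0,-1],0],[-1,[0,0,-1],0],[-1,[0,0,-1],0],[-1,[0,0,-1],0],[-1,[0,0,-1],0]]}}

```text
time: 7.85
tool_pos: [612.3, 80.9, 195.7]
orientation: [-180.0, 0.0, 62.1]
force: [0.1, -0.7, 0.3]
grip_width: 0.1
finger_force: 0.0
```

Emit:
{"method": "play_rows", "body": {"commands": [[0,[-0.914,0,0],0],[0,[-0.914,0,0],0],[0,[-0.914,0,0],0],[0,[-0.914,0,0],0],[0,[-0.914,0,0],0],[0,[-0.914,0,0],0],[0,[-0.914,0,0],0],[0,[-0.914,0,0],0],[0,[0,0,0],-0.0455],[0,[0,0,0],-0.0455]]}}

```text
time: 8.85
tool_pos: [543.2, -49.9, 194.9]
orientation: [-179.9, -0.0, 78.7]
force: [0.0, 0.8, -0.5]
grip_width: 43.1
finger_force: 0.0
```

Emit:
{"method": "play_rows", "body": {"commands": [[0.2,[0,0,0],-0.0455],[0.2,[0,0,0],-0.0455],[0.2,[0,0,0],-0.0455],[0.2,[0,0,0],-0.0455],[0.2,[0,0,0],-0.0455],[0.2,[0,0,0],-0.0455],[0.2,[0,0,0],-0.0455],[0.2,[0,0,0],-0.0455],[0.2,[0,0,0],-0.0455],[0.2,[0,0,0],0]]}}

```text
time: 9.85
tool_pos: [543.5, -49.2, 194.9]
orientation: [-180.0, -0.0, 152.2]
force: [-0.0, 0.1, -1.3]
grip_width: 51.5
finger_force: 0.0
```

```bash
python3 - <<'E'
from h import *
im=manip.snapshot("scene"); o=manip.get_obs(); print(o["tool_pos"],o["orientation"],o["joint_positions"],o["force"],o["grip_width"])
a=proj("scene",[612.7,80.9,48]);print(a-np.array([240,130]))
cv2.imwrite("pics/s2.png",cv2.resize(im[130:270,240:400],None,fx=4,fy=4,interpolation=cv2.INTER_CUBIC))
E
```

```text
[543.65684724 -49.0680617  194.9852351 ] [-1.79992714e+02 -4.09571797e-02  1.51959976e+02] [-1.24113446e+01  1.82629827e+01  9.57814666e+01  4.39788151e-03
  6.59969564e+01 -7.43731132e+01] [0.05021415 1.47767823 0.09525096] 51.04735602876237
[125.55320708  96.98876775]
```

View pics/s2.png

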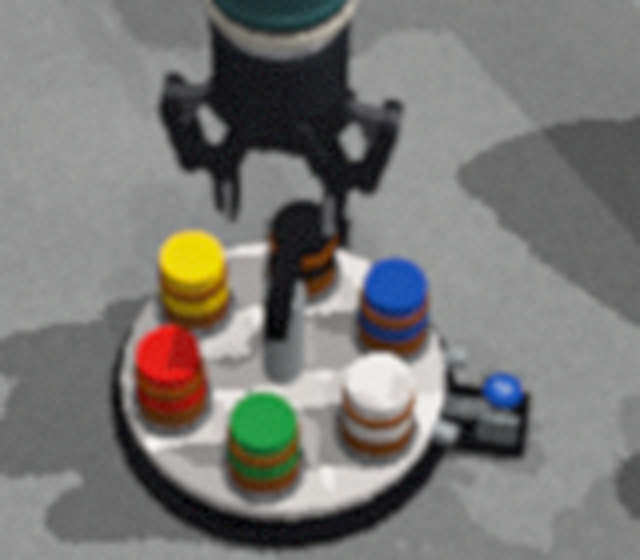

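```bash
python3 - <<'E'
from h import *
a=cv2.imread("pics/scene0.png"); b=manip.snapshot("scene")
for im in(a,b):
    h=cv2.cvtColor(im,cv2.COLOR_BGR2HSV)[212:240,355:378]; m=(h[...,0]>95)&(h[...,0]<130)&(h[...,1]>120); ys,xs=np.nonzero(m); print(len(xs),xs.mean()+355,ys.mean()+212,ys.min()+212,ys.max()+212)
print(proj("scene",[612.7,80.9,62]),proj("scene",[612.7,80.9,48]))
E
```

```text
70 365.45714285714286 225.02857142857144 221 239
70 365.1714285714286 227.82857142857142 223 238
[366.05664155 224.03784174] [365.55320708 226.98876775]
```

The button is down (it moved 2.8 px in the scene view, matching 14 mm). Next I lower onto the bar and close.

Emit:
{"method": "play_rows", "body": {"commands": [[0.2,[0,0.06,1],0],[0.2,[0,0,1],0],[0.2,[0,0,1],0],[0.2,[0,0,0.8],0],[0.2,[0,0,0.3],0],[0.2,[0,0,0],0]]}}

```text
time: 10.55
tool_pos: [544.1, -47.3, 112.5]
orientation: [-180.0, -0.1, 152.1]
force: [0.2, -0.2, -0.5]
grip_width: 51.4
finger_force: 0.0
```

Emit:
{"method": "play_rows", "body": {"commands": [[-1,[0,0,0],0],[-1,[0,0,0],0],[-1,[0,0,0],0],[-1,[0,0,0],0],[-1,[0,0,0],0],[-1,[0,0,0],0]]}}

```text
time: 11.15
tool_pos: [545.1, -48.4, 114.6]
orientation: [-179.9, 0.1, 152.2]
force: [-2.7, -5.6, 6.1]
grip_width: 24.7
finger_force: 58.8
```

```bash
python3 - <<'E'
from h import *
im=manip.snapshot("scene"); o=manip.get_obs(); print(o["tool_pos"],o["force"],o["ft_torque"],o["grip_width"])
cv2.imwrite("pics/s3.png",cv2.resize(im[130:270,240:400],None,fx=4,fy=4,interpolation=cv2.INTER_CUBIC))
E
```

```text
[545.07626569 -48.39637679 114.61914011] [-3.24193986 -4.30798601  4.61766519] [-0.8639366   0.58541243  0.00974124] 24.295626097737596
```

View pics/s3.png

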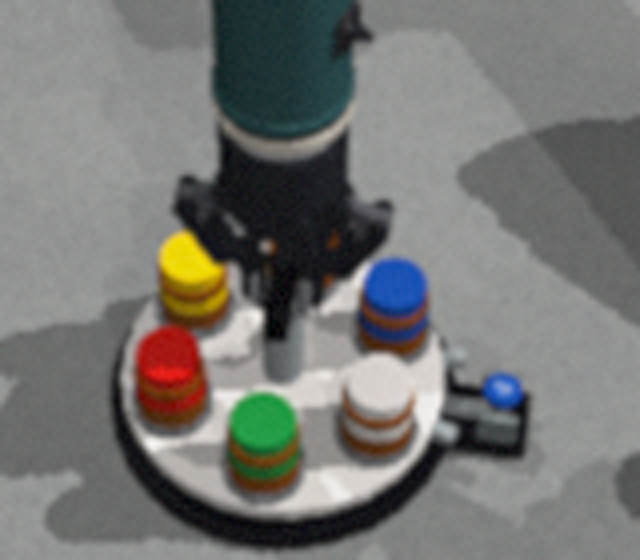

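The bar is between the fingers, but the 24 mm opening suggests the tips are pinching the thicker grey post under it. I'll raise and re-grip.

Emit:
{"method": "play_rows", "body": {"commands": [[0,[0,0,0],0],[0,[0,0,0],0],[0,[0,0,-0.5],0],[0,[0,0,0],0],[-1,[0,0,0],0],[-1,[0,0,0],0],[-1,[0,0,0],0],[-1,[0,0,0],0],[-1,[0,0,0],0]]}}

```text
time: 12.1
tool_pos: [544.5, -48.1, 123.7]
orientation: [-179.9, 0.0, 152.2]
force: [-3.0, -3.7, 7.0]
grip_width: 14.6
finger_force: 59.2
```

Emit:
{"method": "play_rows", "body": {"commands": [[-1,[0,0,0],0.008],[-1,[0,0,0],0.016],[-1,[0,0,0],0.024],[-1,[0,0,0],0.03],[-1,[0,0,0],0.03],[-1,[0,0,0],0.03],[-1,[0,0,0],0.03],[-1,[0,0,0],0.03],[-1,[0,0,0],0.03],[-1,[0,0,0],0.03]]}}

```text
time: 13.1
tool_pos: [544.1, -48.4, 123.7]
orientation: [-179.9, 0.1, 105.6]
force: [-3.7, -4.9, 7.0]
grip_width: 14.9
finger_force: 59.3
```

Emit:
{"method": "play_rows", "body": {"commands": [[-1,[0,0,0],0.03],[-1,[0,0,0],0.03],[-1,[0,0,0],0.03],[-1,[0,0,0],0.03],[-1,[0,0,0],0.03],[-1,[0,0,0],0.03],[-1,[0,0,0],0.03],[-1,[0,0,0],0.03],[-1,[0,0,0],0.03],[-1,[0,0,0],0.03]]}}

```text
time: 14.1
tool_pos: [543.6, -48.3, 123.7]
orientation: [-180.0, 0.2, 51.6]
force: [-5.9, -5.2, 8.1]
grip_width: 14.8
finger_force: 59.5
```

Emit:
{"method": "play_rows", "body": {"commands": [[-1,[0,0,0],0.03],[-1,[0,0,0],0.024],[-1,[0,0,0],0.014],[-1,[0,0,0],0.008],[-1,[0,0,0],0],[-1,[0,0,0],0],[-1,[0,0,0],0]]}}

```text
time: 14.8
tool_pos: [543.5, -48.3, 123.7]
orientation: [-180.0, 0.2, 38.1]
force: [-4.9, -5.1, 9.2]
grip_width: 14.7
finger_force: 59.6
```

```bash
python3 - <<'E'
from h import *
t=manip.snapshot("top"); im=manip.snapshot("scene"); o=manip.get_obs(); print(o["tool_pos"],o["orientation"],o["force"],o["ft_torque"],o["grip_width"],o["finger_force"])
A=cv2.resize(t[145:260,260:390],(390,345),interpolation=cv2.INTER_CUBIC);B=cv2.resize(im[140:270,245:392],(390,345),interpolation=cv2.INTER_CUBIC)
cv2.imwrite("pics/s4.png",np.hstack([A,B]))
h=cv2.cvtColor(t,cv2.COLOR_BGR2HSV); c=np.array([544.4,-48.1])
for cam,I in(("top",t),("scene",im)):
  for n,a in(("front",152.1),("back",-27.9),("b2",-87.9),("b3",32.1),("f2",92.1),("f3",212.1)):
    X=c+78*np.array([np.cos(np.radians(a)),np.sin(np.radians(a))]); print(cam,n,np.round(proj(cam,[*X,96]),1))
  h=cv2.cvtColor(I,cv2.COLOR_BGR2HSV); x0,y0=(255,140) 
  h=h[140:270,255:400]
  for n,lo,hi in(("red",170,5),("green",45,85),("yellow",20,36),("blue",100,130)):
    m=(h[...,1]>120)&(h[...,2]>50); m&=((h[...,0]>=lo)&(h[...,0]<=hi)) if lo<hi else ((h[...,0]>=lo)|(h[...,0]<=hi))
    k,l,s,ce=cv2.connectedComponentsWithStats(m.astype(np.uint8)); i=1+np.argmax(s[1:,4]) ; p=ce[i]+[x0,y0]; q=at(cam,p,96); v=q-c
    print(cam,n,s[i,4],np.round(p,1),np.round(q,1),round(float(np.hypot(*v)),1),round(float(np.degrees(np.arctan2(v[1],v[0]))),1))
E
```

```text
[543.46449056 -48.26042482 123.74249612] [-1.79982964e+02  1.68545189e-01  3.80848811e+01] [-6.16298788 -4.21307848  9.49102889] [-0.72057691  0.77614057 -0.06089624] 15.002019056167333 59.5519745349884
top front [315.9 223.9]
top back [343.  171.9]
top b2 [358.8 196.5]
top b3 [313.7 173.1]
top f2 [300.1 199. ]
top f3 [345.3 222.6]
top red 229 [319.  224.8] [473.1 -19.7] 76.8 158.3
top green 173 [346.5 220.3] [484.4 -92.6] 74.7 -143.5
top yellow 55 [304.2 205.7] [523.9  19.1] 70.2 107.0
top blue 71 [283.1 174.8] [606.7  75.3] 138.3 63.2
scene front [315.4 185.6]
scene back [305.5 234.6]
scene b2 [281.8 218.1]
scene b3 [334.7 225.2]
scene f2 [338.7 200.5]
scene f3 [287.7 193.8]
scene red 17 [318.9 187.4] [484.1  -4.7] 74.3 144.2
scene green 175 [285.6 196.9] [486.3 -97.5] 76.3 -139.6
scene yellow 206 [337.2 199.5] [537.5  27.4] 75.8 95.2
scene blue 197 [308.6 235.9] [619.5 -78.8] 81.1 -22.2
```

View pics/s4.png

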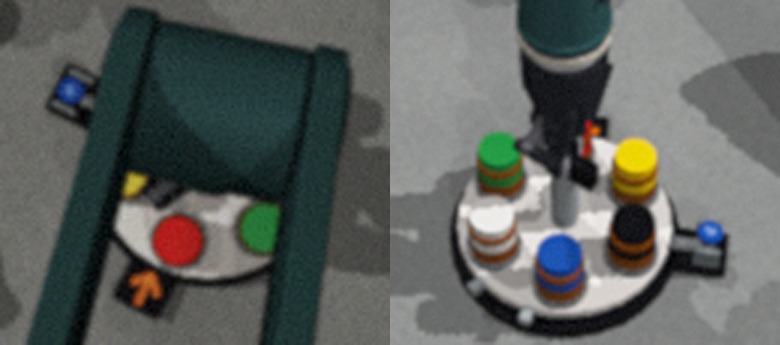

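The top view shows the red jar at 158° against the arrow at about 152°, with the button still down. It needs about 5.8° more clockwise.

Emit:
{"method": "play_rows", "body": {"commands": [[-1,[0,0,0],0.012],[-1,[0,0,0],0.012],[-1,[0,0,0],0.008],[-1,[0,0,0],0],[-1,[0,0,0],0],[-1,[0,0,0],0],[-1,[0,0,0],0],[-1,[0,0,0],0]]}}

```text
time: 15.7
tool_pos: [543.4, -48.2, 123.7]
orientation: [-180.0, 0.2, 32.3]
force: [-5.4, -4.2, 10.3]
grip_width: 14.7
finger_force: 59.6
```

```bash
python3 - <<'E'
from h import *
t=manip.snapshot("top"); o=manip.get_obs(); print(o["tool_pos"],o["orientation"],o["force"],o["grip_width"],o["finger_force"])
c=np.array([544.4,-48.1])
h=cv2.cvtColor(t,cv2.COLOR_BGR2HSV)[140:270,255:400]
for n,lo,hi,z in(("red",170,4,96),("arrow",6,17,12)):
    m=(h[...,1]>120)&(h[...,2]>50); m&=((h[...,0]>=lo)&(h[...,0]<=hi)) if lo<hi else ((h[...,0]>=lo)|(h[...,0]<=hi))
    k,l,s,ce=cv2.connectedComponentsWithStats(m.astype(np.uint8)); i=1+np.argmax(s[1:,4]); q=at("top",ce[i]+[255,140],z); v=q-c
    print(n,s[i,4],ce[i]+[255,140],q,np.hypot(*v),np.degrees(np.arctan2(v[1],v[0])))
print(c+78*np.array([np.cos(np.radians(152.1)),np.sin(np.radians(152.1))]))
E
```

```text
[543.45471787 -48.20960484 123.72577347] [-1.79995125e+02  1.69301811e-01  3.23250862e+01] [-5.53690678 -4.34403077  8.98687318] 14.95848747597674 59.56963062286377
red 226 [316.21681416 223.57079646] [476.2770541 -12.5097081] 76.8596424409149 152.41554035373235
arrow 103 [307.95145631 240.29126214] [428.13697713  13.16303253] 131.4163218199879 152.21369328677656
[475.46628085 -11.60147449]
```

The red jar is about 1 mm from the front spot, the grip is firm and the table is still. I'm handing in.

```bash
python3 -c "
from cell import manip
print(manip.sign_off())"
```

```text
the job is handed in; nothing more can be done
None
```

I pushed the lock button fully down, turned the red jar to within about 1 mm of the front spot by the top camera, and handed the job in with the handle still gripped at about 60 N; `sign_off()` gave no verdict.

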